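# Stow the test-kit tools and lock the keeper bar

## Robot

A 7-joint arm with a two-finger parallel gripper is mounted at the origin on a cart in front of the work surface, level with it; the furniture and walls round the work are solid. World frame = base frame: x ahead of the robot, y to its left, z up, the work surface at z = 0. Lengths are in mm, angles in rad, forces in N, time in s.
With the tool pointing down it reaches from about 400 to 875 mm from the base axis. Payload 4.4 kg.
Tool frame: the origin (TCP) lies midway between the tips of the shut fingers; the grasp point (between the pads) lies 19 mm behind it; z points along the fingers, y is the line along which they close (so a half turn about z gives the same grasp; the last joint's range is limited). The gripper opens to 85 mm and grips with 20 to 120 N. Pads are 22 mm wide; open, the fingers measure 114 mm over their backs; the gripper's body (76 mm by 85 mm) begins 54 mm behind the grasp point. The pads swing forward as they close: fully open they stand 13 mm farther back than shut.
Start: joints at [-1.172, 0.628, 0.038, 1.517, -0.027, 0.996, -0.02], TCP at [291.338, 581.068, 231.313] pointing down, gripper open.
Joint ranges: [-3.06, 3.06], [-0.37, 2.12], [-1.25, 1.32], [0.18, 2.47], [-1.1, 4.24], [0.23, 1.98], [-2.94, 2.94]. Speed limits (rad/s): [2.57, 2.57, 3.14, 3.14, 3.14, 3.14, 3.14].

## Interface

Orientations are given as [roll, pitch, yaw] about the fixed x, y, z axes, in that order (R = Rz(yaw) Ry(pitch) Rx(roll)).
In Python, from cell import ctrl gives the robot as it stands.
- The arm moves only by the shell command python3 -m handwheel 'ROWS'. ROWS is JSON, a list of rows, each a list of 3 entries, a list of its own where there are three numbers: the turn, a rotation vector about the tool's x, y, z in degrees, then the shift along the tool's x, y, z in m, then the closure, from 0 (fully open) to 1 (shut). A call has 1 to 5 rows; each row shifts and turns the commanded pose from where the row before left it, along the tool's axes as they then stand; what a row does not reach is not made up. A row lasts 1/12 s, in which the tool goes at most 41.7 mm and 7.16 degrees, less where a joint would pass 70% of its speed; a pose out of reach is approached as far as the arm can. A call is refused whole if a number of a shift passes 0.0417 or a number of a turn 7.16, either way. A call with a gripper value outside its range is refused whole. The fingers move at their own pace and stop on an object; the grip force is fixed at half the most. Time passes only in rows, so rows that do not move let the fingers close. It gives the time, the measured TCP pose, the force, the opening and the grip force at its end, in the units of the state.
- ctrl.read_state(): the state, without advancing time (a new reading comes with each control period).
- ctrl.get_image(name): name is "scene" or "top" or "wrist"; returns a dict with "pixels" (384x512x3 uint8, red, green, blue), "fx", "fy", "cx", "cy" (pixels), "k1" (the pictures are not rectified: a ray, as slopes to the right and down, at radius r is drawn at 1 + k1 r^2 times it, then the intrinsics apply), "pose" (4x4, takes a point from camera to world coordinates); the wrist camera has in their place "T_tool_cam" (4x4, takes a point from camera to tool coordinates, whose origin is the TCP and whose axes are the flange's). Camera axes: x right, y up, looking along -z (the intrinsics and any distortion apply to the point x, -y, -z); pixel columns grow to the right and rows downward; lengths in mm; the calibration is good to about 2 mm. A picture is of the moment at which its call begins: read the wrist's pose just before it. There is no depth.
- ctrl.finish_job(): hands the job in; it is judged then, once.
The state is a dict: "clock": time; "qpos": joint angles; "qd": joint speeds; "tau": joint torques, N m; "eef_pos": TCP position; "tool_rot": TCP orientation; "force": force on the tool from outside, world axes, zero at the start; "torque": the same for the moment, N m; "width": finger opening in mm; "gripper_force": force on a finger pad.
Only numpy, scipy, OpenCV 4.12 (cv2) and the standard library are available. Lean on these libraries where they do the work, as an engineer would, in place of code of your own. Each camera call takes 0.05 s, during which the arm holds its last target. There are 200 camera calls.

## Task

Stow the loose kit tools in the cradle so that it can travel: first take the large check weight out of the keeper bar's way and stand it right next to the two smaller weights, then swing the keeper bar fully open (pointing away from you), lay every marker, screwdriver and probe that is out on the bench down into the notches, handle or pen middle centred between the two combs, and swing the bar shut over them until it snaps home in its detent. Leave the two smaller weights, the dish and the timer where they are.

Things in the scene. Friction and masses are not known exactly. Their poses are not given: they have to be found in the camera images.
- tray: the kit cradle, fixed: aluminium base plate (160 mm in x, 302 mm in y, top 8 mm above the worktop) with two white combs along y at x = -36 and +36 mm, each 10 mm thick: 62 mm free between them. Five round-topped teeth each, tops 42 mm above the worktop. Origin on the worktop under the middle of the notches; z up, x away from the robot when its yaw is 0
- notch_mid (a point): middle of the four notches, midway between the combs, at the height of the notch floors (12 mm above the worktop); axes as the cradle's. The notches run along x through both combs, centred at y = -69, -23, +23 and +69 mm from this point, 32 mm wide. Each takes any of the tools, either way round
- keeper (a joint): angle (rad) of the steel keeper bar, 14 mm wide, 240 mm from pivot to tip, which swings level 46 to 57 mm above the worktop, 4 mm above the teeth. 0 = fully shut, along the cradle's +y over all notches. Grows as it opens towards the cradle's +x; at 1.57 it points along +x, notches free; end stop 1.75. Light friction holds it where it is left
- catch (a point): centre of the bar's tip when shut, in front of the blue catch block at the cradle's +y end with its stop and spring ball (the detent). The closing bar meets the ball at about 0.08 rad, must be pushed over it (10 to 15 N at the knob), snaps past it at about 0.04 and then rests against the stop at 0
- keeper_hinge (a point): pivot axis of the keeper bar at the height of the bar's underside (46 mm); fixed to the cradle at its x = 0, y = -122 mm
- keeper_knob (a point): middle of the upright round red knob on top of the keeper bar: 17 mm diameter, 30 mm tall, from 57 to 87 mm above the worktop; this point lies 72 mm above the worktop, 150 mm from the pivot axis
- weight_500: the largest steel check weight: 38 mm diameter, 66 mm tall with a knob and neck at the top, 0.5 kg; it stands behind the cradle in the path of the opening keeper bar. Origin: centre of its underside, z up
- weight_200: middle steel check weight, 29 mm diameter, 52 mm tall, standing at the right with the small one. Origin: centre of its underside
- weight_100: small brass check weight, 23 mm diameter, 44 mm tall, beside the middle one. Origin: centre of its underside
- petri_dish: covered dish, 63 mm diameter, 16 mm tall, a bystander at the left rear. Origin: centre of its underside
- timer: white digital timer lying on its back, 66 x 66 x 19 mm, a bystander at the left rear. Origin: centre of its underside
- marker_1_grip (a point): middle of the marker pen with the black cap: 128 mm long, 15 mm thick, this point on its axis 7 mm above what it lies on; x along the pen towards the cap. The number of tools varies: absent from some starts
- marker_2_grip (a point): middle of the marker pen with the red cap: 128 mm long, 15 mm thick, this point on its axis 7 mm above what it lies on; x along the pen towards the cap. The number of tools varies: absent from some starts
- marker_3_grip (a point): middle of the marker pen with the blue cap: 128 mm long, 15 mm thick, this point on its axis 7 mm above what it lies on; x along the pen towards the cap. The number of tools varies: absent from some starts
- screwdriver_red_grip (a point): middle of the red screwdriver's handle: 94 mm long, 29 mm diameter, this point on its axis 14.5 mm above what it lies on; x along the tool towards the tip, 141 mm from this point (the shaft is 6 mm thick). Absent from some starts
- temp_probe_grip (a point): middle of the yellow handle of the hand-held temperature probe: 100 mm long, 17.5 mm diameter, this point on its axis 9 mm above what it lies on; x along the probe towards the needle's tip, 160 mm from this point. Absent from some starts
Things that resemble listed ones, but are neither listed nor needed, are in the scene too. Leave any purple look-alike of the part that bears marker_2_grip alone.

How it is judged (in metres and radians):
On the way, in this order (a step that is already met when the one before it is completed fails the run):
1. the large weight stands upright on the worktop beside the two smaller ones ((horizontal distance between weight_500 and weight_200 below 0.12 m or horizontal distance between weight_500 and weight_100 below 0.12 m) and angle between weight_500's own z axis and vertical below 0.08 rad and height (world z) of weight_500 below 0.006 m and linear speed of weight_500 below 0.02 m/s and value of joint keeper below 1.25 rad), for 0.3 s.
2. the keeper bar is swung fully open (beyond 1.35 rad) (value of joint keeper above 1.35 rad), for 0.2 s.
At the end, for the whole second after the job is handed in: keeper bar home behind its detent (under 0.02 rad) and still; every tool present lies in the notches: grip point within 30 mm of the cradle's middle in x, at most 6 mm above its seat, aligned within 0.25 rad; large weight upright on the worktop within 120 mm of either smaller one ((horizontal distance between weight_500 and weight_200 below 0.12 m or horizontal distance between weight_500 and weight_100 below 0.12 m) and angle between weight_500's own z axis and vertical below 0.08 rad and height (world z) of weight_500 below 0.006 m and linear speed of weight_500 below 0.02 m/s and x of marker_1_grip in the frame of tray between -0.03 and 0.03 m and y of marker_1_grip in the frame of tray between -0.09 and 0.09 m and z of each of marker_1_grip, marker_2_grip, marker_3_grip in the frame of tray below 0.0253 m and angle between the x axis of each of marker_1_grip, marker_2_grip, marker_3_grip, screwdriver_red_grip, temp_probe_grip and the x axis of tray, either way round below 0.25 rad and x of marker_2_grip in the frame of tray between -0.03 and 0.03 m and y of marker_2_grip in the frame of tray between -0.09 and 0.09 m and x of marker_3_grip in the frame of tray between -0.03 and 0.03 m and y of marker_3_grip in the frame of tray between -0.09 and 0.09 m and x of screwdriver_red_grip in the frame of tray between -0.03 and 0.03 m and y of screwdriver_red_grip in the frame of tray between -0.09 and 0.09 m and z of screwdriver_red_grip in the frame of tray below 0.0325 m and x of temp_probe_grip in the frame of tray between -0.03 and 0.03 m and y of temp_probe_grip in the frame of tray between -0.09 and 0.09 m and z of temp_probe_grip in the frame of tray below 0.0268 m and value of joint keeper below 0.02 rad and velocity of joint keeper below 0.02 rad/s); the robot touches nothing.
It fails at once if the middle weight is moved more than 35 mm (distance of weight_200 from where it was at the start of the episode above 0.035 m).
It fails at once if the small weight is moved more than 35 mm (distance of weight_100 from where it was at the start of the episode above 0.035 m).
It fails at once if the dish is moved more than 35 mm (distance of petri_dish from where it was at the start of the episode above 0.035 m).
It fails at once if the timer is moved more than 35 mm (distance of timer from where it was at the start of the episode above 0.035 m).
Of marker_1, marker_2, marker_3, screwdriver_red, temp_probe only 3 to 4 are there at a start; the rules pass over those that are not, and their reading is None.
At some moment in a run one of marker_1, marker_2, marker_3 may be knocked a few centimetres aside while the robot is not near it.
Once in a run the grip may slacken for a moment while it holds something.
It also fails if it takes over 210 s, if anything falls off the work surface, if the arm or the gripper's body presses on something with over 40 N, if the wrist force passes 120 N, or if a joint passes its speed limit or range.

## Working session

There is one attempt and no reset: what is moved stays moved. The work goes in short steps, Python scripts to look and compute and a shell command to move; the robot and the scene stay as the last step left them, time stands still between calls to the robot, and variables do not carry over. Pictures are saved under pics/ and viewed, at most 15 in all, crops included, and the job is handed in when it is done.

```bash
ls; mkdir -p pics
cat > h.py <<'E'
import numpy as np, cv2
from cell import ctrl
from scipy.spatial.transform import Rotation as R
def shot(name,fn=None,crop=None,scale=1):
    s=ctrl.read_state(); im=ctrl.get_image(name)
    if 'pose' not in im or im.get('pose') is None:
        T=np.eye(4);T[:3,:3]=R.from_euler('xyz',s['tool_rot']).as_matrix();T[:3,3]=s['eef_pos']
        im['pose']=T@np.array(im['T_tool_cam'])
    if fn:
        p=im['pixels'][:,:,::-1]
        if crop: p=p[crop[1]:crop[3],crop[0]:crop[2]]
        cv2.imwrite('pics/'+fn,cv2.resize(p,None,fx=scale,fy=scale,interpolation=cv2.INTER_CUBIC))
    return im
def px2w(im,u,v,z):
    d=np.array([(u-im['cx'])/im['fx'],(v-im['cy'])/im['fy']])
    x=d.copy()
    for _ in range(20): x=d/(1+im['k1']*(x@x))
    P=np.array(im['pose']); r=P[:3,:3]@np.array([x[0],-x[1],-1]); o=P[:3,3]
    return o+r*(z-o[2])/r[2]
def w2px(im,p):
    P=np.array(im['pose']); q=P[:3,:3].T@(np.array(p)-P[:3,3]); x=np.array([q[0],-q[1]])/-q[2]
    x=x*(1+im['k1']*(x@x)); return x[0]*im['fx']+im['cx'],x[1]*im['fy']+im['cy']
def st():
    s=ctrl.read_state(); print({k:np.round(s[k],3).tolist() for k in ('clock','qpos','eef_pos','tool_rot','force','width','gripper_force')})
def go(x,y,z,yaw=None):
    "shift in tool axes (m) and turn about tool z (deg) to reach world target (mm)"
    s=ctrl.read_state();M=R.from_euler('xyz',s['tool_rot'])
    print('shift mm',np.round(M.inv().apply(np.array([x,y,z])-s['eef_pos']),1))
    if yaw is not None:
        t=R.from_euler('xyz',[np.pi,0,yaw]); print('rotvec deg',np.round((M.inv()*t).as_rotvec(degrees=True),1))
E
python3 - <<'E'
from h import *
st()
for n in('top','scene'):
    im=shot(n,n+'1.png',scale=1.55); print(n,im['fx'],im['k1'],np.round(im['pose'],3).tolist())
E
```

```text
pics
{'clock': 0.0, 'qpos': [-1.172, 0.629, 0.038, 1.518, -0.027, 0.996, -0.02], 'eef_pos': [291.042, 580.527, 230.405], 'tool_rot': [-3.14, 0.0, 2.677], 'force': [-0.138, -0.585, -0.101], 'width': 85.657, 'gripper_force': 0.0}
top 433.99920169944363 -0.01035869395097099 [[-0.018, 0.986, -0.164, 326.768], [-1.0, -0.018, 0.001, 27.617], [-0.001, 0.164, 0.986, 1427.724], [0.0, 0.0, 0.0, 1.0]]
scene 406.3651049567573 -0.017885669152048037 [[0.464, -0.716, 0.522, 1213.832], [0.886, 0.368, -0.283, -350.559], [0.011, 0.593, 0.805, 1086.385], [0.0, 0.0, 0.0, 1.0]]
```

View pics/top1.png

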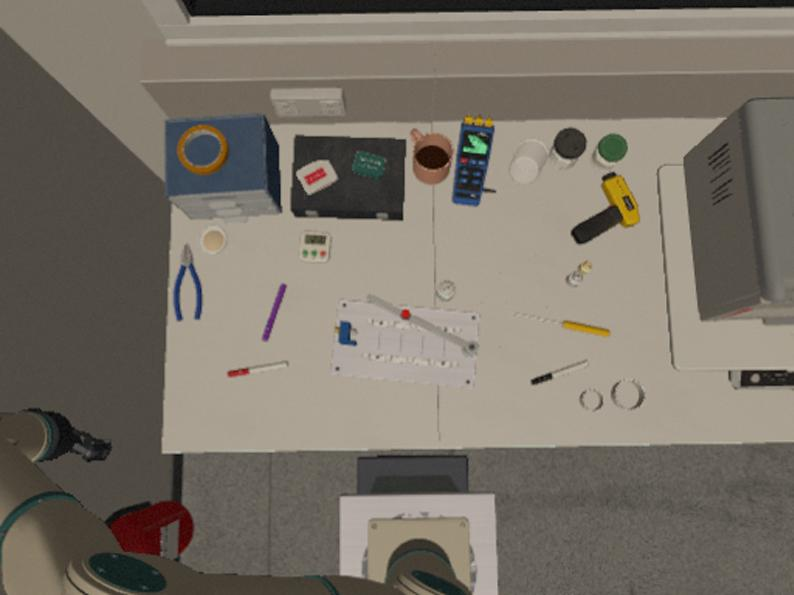

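View pics/scene1.png

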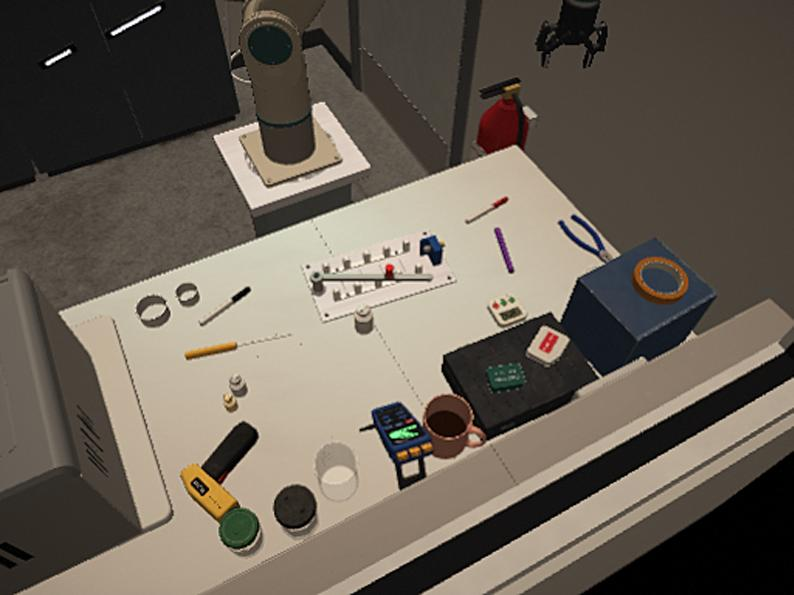

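The top picture shows (at 1.55x) the weight to move at (445,289), the small weights at (575,280) and (586,267), the keeper pivot at (471,348) with its knob at (405,314). It also shows the red-cap marker at (258,369), the black-cap marker at (560,372) and the probe handle at (586,328). The purple pen at (275,312) is the look-alike and stays. I see no blue marker or red screwdriver. I'll enlarge to confirm.

Run:
```python
from h import *
im=shot('top','top2.png',crop=(135,155,415,275),scale=2.85)
```

```text
(no output)
```

View pics/top2.png

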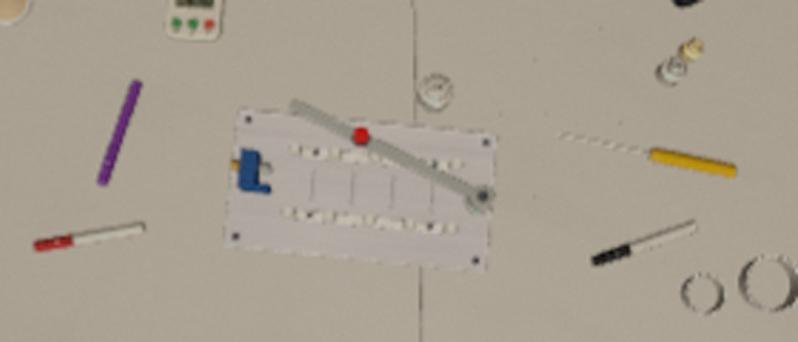

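Candidates for marker_2 are the pen at (90,237), with a white body and red cap, and the all-purple pen at (120,132), which is the decoy. marker_1 is the pen at (643,243) with the black cap, and the probe's handle is at (693,162). That makes three tools, and the rings at lower right are not listed.

Run:
```python
from h import *
im=shot('top')
f=lambda U,V,z: px2w(im,135+(U+.5)/2.85-.5,155+(V+.5)/2.85-.5,z)
pts=dict(scr_pp=(248,120,8),scr_pm=(487,143,8),scr_mm=(476,261,8),scr_mp=(236,237,8),pivot=(482,196,60),knob=(361,135,87),tip=(293,105,57),w500=(436,91,60),w200=(670,71,30),w100=(691,49,30),m2cap=(35,246,7),m2tail=(145,228,7),m1cap=(592,262,7),m1tail=(696,224,7),ph1=(650,153,9),ph2=(736,171,9),ptip=(560,133,9))
W={k:f(*v) for k,v in pts.items()}
for k,v in W.items(): print(k,np.round(v[:2],1))
c=(W['scr_pp']+W['scr_pm']+W['scr_mm']+W['scr_mp'])/4
d=W['scr_pp']-W['scr_pm']+W['scr_mp']-W['scr_mm']; yaw=np.arctan2(d[1],d[0])-np.pi/2
print('tray',c[:2],yaw)
R2=np.array([[np.cos(yaw),-np.sin(yaw)],[np.sin(yaw),np.cos(yaw)]])
print('hinge',c[:2]+R2@[0,-122])
for a,b in(('pivot','knob'),('m2tail','m2cap'),('m1tail','m1cap'),('ph2','ph1'),('ph2','ptip')):
    e=W[b]-W[a]; print(a,b,'mid',np.round((W[a]+W[b])[:2]/2,1),'yaw',np.round(np.arctan2(e[1],e[0]),3),'len',np.round(np.hypot(e[0],e[1])))
```

```text
scr_pp [542.2 148.6]
scr_pm [ 510.4 -127.8]
scr_mm [ 375.2 -110.5]
scr_mp [407.2 162.8]
pivot [ 444.7 -114.5]
knob [511.5  18.3]
tip [550.9  93.8]
w500 [563.5 -67. ]
w200 [ 587.3 -338.9]
w100 [ 612.6 -364.7]
m2cap [401.  392.8]
m2tail [419.4 267.1]
m1cap [ 371.7 -242.8]
m1tail [ 412.7 -364.2]
ph1 [ 495.3 -315.6]
ph2 [ 472.6 -413.6]
ptip [ 520.4 -212.6]
tray [458.77274908  18.25358259] -0.1157053359361222
hinge [ 444.68817398 -102.93067688]
pivot knob mid [478.1 -48.1] yaw 1.105 len 149.0
m2tail m2cap mid [410.2 330. ] yaw 1.716 len 127.0
m1tail m1cap mid [ 392.2 -303.5] yaw 1.897 len 128.0
ph2 ph1 mid [ 483.9 -364.6] yaw 1.344 len 101.0
ph2 ptip mid [ 496.5 -313.1] yaw 1.337 len 207.0
```

```bash
python3 -m handwheel '[[[0,0,-6.67],[0,0,0],0],[[0,0,-6.67],[0,0,0],0],[[0,0,-6.66],[0,0,0],0],[[0,0,0],[-0.015,-0.029,-0.003],0],[[0,0,0],[-0.015,-0.029,-0.003],0]]'
python3 -m handwheel '[[[0,0,0],[-0.015,-0.029,-0.004],0],[[0,0,0],[-0.015,-0.029,-0.004],0],[[0,0,0],[-0.015,-0.029,-0.004],0],[[0,0,0],[-0.015,-0.029,-0.004],0],[[0,0,0],[-0.015,-0.029,-0.004],0]]'
python3 -m handwheel '[[[0,0,0],[-0.015,-0.029,-0.004],0],[[0,0,0],[-0.015,-0.029,-0.004],0],[[0,0,0],[-0.015,-0.029,-0.004],0],[[0,0,0],[-0.015,-0.029,-0.004],0],[[0,0,0],[-0.015,-0.029,-0.004],0]]'
python3 -m handwheel '[[[0,0,0],[-0.015,-0.029,-0.004],0],[[0,0,0],[-0.015,-0.029,-0.004],0],[[0,0,0],[-0.015,-0.029,-0.004],0],[[0,0,0],[-0.015,-0.029,-0.004],0],[[0,0,0],[0,0,0],0]]'
python3 - <<'E'
from h import *
st()
im=shot('wrist','w1.png',scale=1.55); print(im['fx'],np.round(im['T_tool_cam'],2).tolist())
for p in ([458.8,18.3,12],[458.8,6.7,12],[563.5,-67,60]): print(np.array(w2px(im,p))*1.55)
E
```

```text
clock: 0.62
eef_pos: [313.0, 520.6, 236.5]
tool_rot: [3.141, -0.001, 3.03]
force: [0.9, -0.5, -0.1]
width: 85.5
gripper_force: 0.0
clock: 1.03
eef_pos: [372.5, 365.6, 257.4]
tool_rot: [-3.141, -0.0, 3.026]
force: [0.7, -0.5, -0.1]
width: 85.3
gripper_force: 0.0
clock: 1.45
eef_pos: [430.2, 213.0, 277.5]
tool_rot: [3.142, 0.0, 3.026]
force: [1.0, -0.1, 0.1]
width: 85.3
gripper_force: 0.0
clock: 1.87
eef_pos: [478.7, 85.0, 294.1]
tool_rot: [-3.138, 0.003, 3.016]
force: [1.3, 0.4, -0.0]
width: 85.2
gripper_force: 0.0
{'clock': 1.867, 'qpos': [-0.26, 0.317, 0.031, 1.878, -0.006, 0.944, 1.218], 'eef_pos': [478.661, 84.96, 294.11], 'tool_rot': [-3.138, 0.003, 3.016], 'force': [1.291, 0.383, -0.014], 'width': 85.185, 'gripper_force': 0.0}
332.9388498507189 [[-0.0, 0.96, 0.29, 74.28], [1.0, -0.0, 0.0, -1.18], [0.0, 0.29, -0.96, -142.97], [0.0, 0.0, 0.0, 1.0]]
[314.70836801 221.18877326]
[300.92771437 222.987004  ]
[224.17981666 372.44224095]
```

View pics/w1.png

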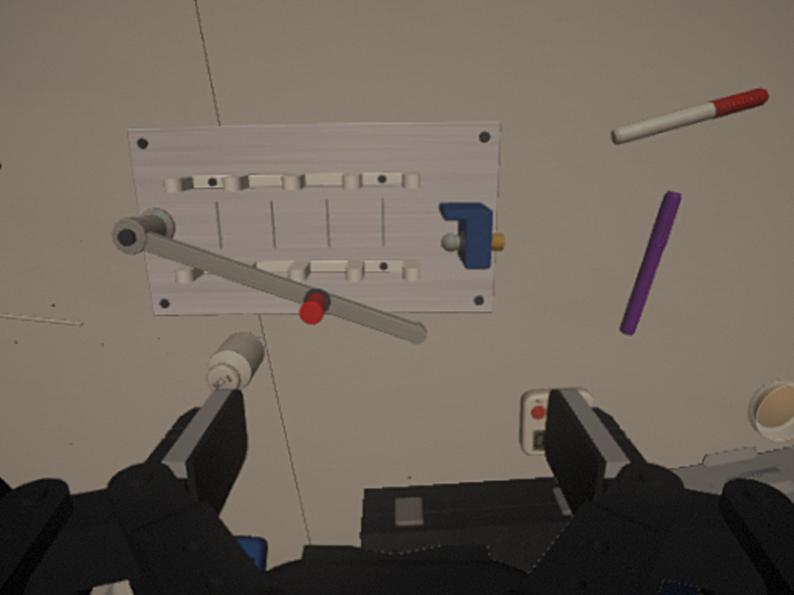

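The wrist view shows the notch lines centred at (300,224), the pivot cap at (127,237), the knob top at (312,312) and the large weight's top at (229,377). The red-cap marker runs from (615,136) to (767,96).

```bash
python3 -m handwheel '[[[0,0,0],[0,0,0],0],[[0,0,0],[0,0,0],0]]'
python3 - <<'E'
from h import *
im=shot('wrist')
s=ctrl.read_state()
T=np.eye(4);T[:3,:3]=R.from_euler('xyz',[-3.138,.003,3.016]).as_matrix();T[:3,3]=[478.661,84.96,294.11]
im['pose']=T@np.array(im['T_tool_cam'])
f=lambda U,V,z: px2w(im,(U+.5)/1.55-.5,(V+.5)/1.55-.5,z)
L=[f(218.5,224,8),f(273,223.5,8),f(327.5,223.5,8),f(383,223,8)]
c=np.mean(L,0); d=L[3]-L[0]; print('tray',c,np.arctan2(d[1],d[0])-np.pi/2,np.hypot(*d[:2]))
for n,p in dict(s1=(143,144,8),s2=(484,137,8),s3=(479,300,8),s4=(164,303,8),piv=(127,237,66),knob=(312,312,87),tip=(420,334,57),w500top=(229,377,66),w500bot=(249,345,3),m2tail=(615,136,7),m2cap=(767,96,7),pn=(81,323,9)).items(): print(n,np.round(f(*p)[:2],1))
st()
E
```

```text
clock: 2.08
eef_pos: [475.6, 93.6, 293.1]
tool_rot: [3.141, -0.001, 3.027]
force: [-0.7, -0.0, 0.7]
width: 85.6
gripper_force: 0.0
tray [459.22064931   4.98483316   8.        ] -0.12266919006705823 138.34771026005888
s1 [ 378.2 -111.7]
s2 [409.2 162.7]
s3 [544.5 147.7]
s4 [ 512.8 -128. ]
piv [ 444.7 -113.1]
knob [512.9  18.4]
tip [550.7  93.3]
w500top [565.  -61.6]
w500bot [563.  -62.4]
m2tail [420.4 268.6]
m2cap [401.5 395.9]
pn [ 521.4 -209.8]
{'clock': 2.133, 'qpos': [-0.268, 0.318, 0.022, 1.881, -0.009, 0.944, 1.215], 'eef_pos': [475.54, 93.894, 293.063], 'tool_rot': [3.141, -0.001, 3.028], 'force': [0.582, 0.831, -0.365], 'width': 85.208, 'gripper_force': 0.0}
```

```bash
python3 -m handwheel '[[[0,0,0],[-0.021,-0.029,0],0],[[0,0,0],[-0.021,-0.029,0],0],[[0,0,0],[-0.021,-0.029,0],0],[[0,0,0],[-0.021,-0.03,0.02],0],[[0,0,0],[-0.021,-0.03,0.03],0]]' >/dev/null
python3 -m handwheel '[[[0,0,0],[0,0,0.03],0],[[0,0,0],[0,0,0.03],0],[[0,0,0],[0,0,0.03],0],[[0,0,0],[0,0,0.02],0],[[0,0,0],[0,0,0],0]]'>/dev/null
python3 -m handwheel '[[[0,0,0],[0,0,0],0],[[0,0,0],[0,0,0],0],[[0,0,0],[0,0,0],0]]'
python3 -c "
from h import *
go(564,-64,12,3.026)"
```

```text
clock: 3.22
eef_pos: [562.8, -61.3, 138.7]
tool_rot: [3.141, 0.003, 3.027]
force: [0.1, 0.5, 0.5]
width: 85.5
gripper_force: 0.0
shift mm [ -1.1  -2.6 126.7]
rotvec deg [0.  0.2 0. ]
```

```bash
python3 -m handwheel '[[[0,0,0],[-0.001,-0.002,0.03],0],[[0,0,0],[0,0,0.03],0],[[0,0,0],[0,0,0.03],0],[[0,0,0],[0,0,0.02],0],[[0,0,0],[0,0,0.014],0]]' >/dev/null
python3 -m handwheel '[[[0,0,0],[0,0,0],0.3],[[0,0,0],[0,0,0],1],[[0,0,0],[0,0,0],1],[[0,0,0],[0,0,0],1],[[0,0,0],[0,0,0],1]]'
python3 -m handwheel '[[[0,0,0],[0,0,0],1],[[0,0,0],[0,0,0],1],[[0,0,0],[0,0,0],1],[[0,0,0],[0,0,0],1],[[0,0,0],[0,0,0],1]]'
```

```text
clock: 4.05
eef_pos: [563.5, -64.9, 15.0]
tool_rot: [-3.141, 0.003, 3.025]
force: [-1.2, -1.3, 5.6]
width: 35.5
gripper_force: 59.6
clock: 4.47
eef_pos: [563.5, -64.9, 15.0]
tool_rot: [-3.141, 0.004, 3.025]
force: [-2.0, -0.9, 5.7]
width: 36.4
gripper_force: 59.6
```

```bash
python3 -m handwheel '[[[0,0,0],[0,0,-0.015],1],[[0,0,0],[0,0,-0.02],1],[[0,0,0],[0,0,-0.025],1],[[0,0,0],[-0.003,-0.012,0],1],[[0,0,0],[-0.005,-0.025,0],1]]'
python3 -m handwheel '[[[0,0,0],[-0.006,-0.03,0],1],[[0,0,0],[-0.006,-0.03,0],1],[[0,0,0],[-0.006,-0.03,0],1],[[0,0,0],[-0.006,-0.03,0],1],[[0,0,0],[-0.006,-0.026,0],1]]'
python3 -m handwheel '[[[0,0,0],[0,0,0],1],[[0,0,0],[0,0,0],1],[[0,0,0],[0,0,0],1],[[0,0,0],[0,0,0],1]]'
python3 -c "
from h import *
shot('wrist','w2.png',scale=1.2)
go(580,-252,15,3.026)"
```

```text
clock: 4.88
eef_pos: [567.3, -97.5, 74.7]
tool_rot: [3.138, 0.003, 3.032]
force: [0.3, 0.2, -5.8]
width: 36.0
gripper_force: 61.8
clock: 5.3
eef_pos: [577.5, -253.5, 72.5]
tool_rot: [-3.14, -0.001, 3.024]
force: [0.7, 0.6, -5.2]
width: 35.8
gripper_force: 61.8
clock: 5.63
eef_pos: [578.4, -248.5, 72.4]
tool_rot: [3.14, -0.001, 3.027]
force: [-0.2, 0.6, -4.1]
width: 35.9
gripper_force: 61.9
shift mm [-1.8 -3.5 57.6]
rotvec deg [ 0.1 -0.   0.1]
```

View pics/w2.png

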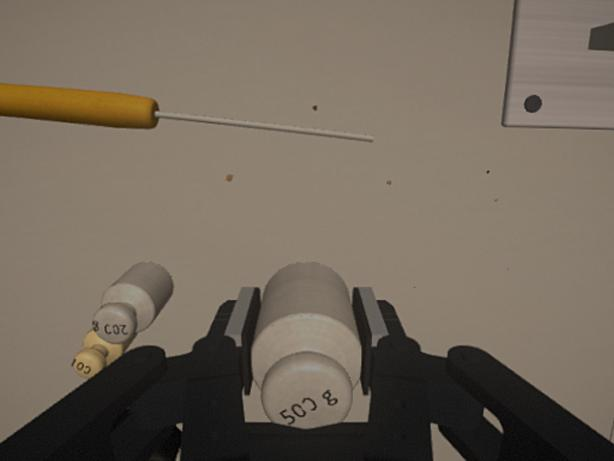

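The large weight is held upright, and the 200 g weight at about (130,300) is well clear. I'll lower it.

```bash
python3 -m handwheel '[[[0,0,0],[0,0,0.02],1],[[0,0,0],[0,0,0.02],1],[[0,0,0],[0,0,0.01],1],[[0,0,0],[0,0,0.004],1],[[0,0,0],[0,0,0.002],1]]'
python3 -m handwheel '[[[0,0,0],[0,0,0.001],1],[[0,0,0],[0,0,0],1],[[0,0,0],[0,0,0],1]]'
```

```text
clock: 6.1
eef_pos: [578.4, -249.2, 16.2]
tool_rot: [3.141, -0.001, 3.027]
force: [0.1, -0.0, -4.3]
width: 35.6
gripper_force: 61.8
clock: 6.35
eef_pos: [579.4, -250.3, 16.8]
tool_rot: [-3.141, 0.002, 3.026]
force: [0.6, -0.2, -5.0]
width: 35.8
gripper_force: 61.8
```

```bash
python3 -m handwheel '[[[0,0,0],[0,0,0.001],1],[[0,0,0],[0,0,0.001],1],[[0,0,0],[0,0,0],1],[[0,0,0],[0,0,0],1]]'
python3 -m handwheel '[[[0,0,0],[0,0,0],0.5],[[0,0,0],[0,0,0],0.3],[[0,0,0],[0,0,0],0.3],[[0,0,0],[0,0,0],0.2],[[0,0,0],[0,0,0],0.2]]'
python3 -m handwheel '[[[0,0,0],[0,0,-0.02],0.2],[[0,0,0],[0,0,-0.04],0.2],[[0,0,0],[0,0,-0.04],0.2],[[0,0,0],[0,0,-0.04],0.2],[[0,0,0],[0,0,0],0.2]]'
```

```text
clock: 6.68
eef_pos: [579.3, -250.3, 15.1]
tool_rot: [-3.141, 0.001, 3.026]
force: [-1.1, 0.5, 5.4]
width: 36.1
gripper_force: 62.9
clock: 7.1
eef_pos: [578.8, -250.1, 13.8]
tool_rot: [3.142, 0.0, 3.026]
force: [0.3, -0.5, 0.2]
width: 68.6
gripper_force: 0.0
clock: 7.52
eef_pos: [583.7, -252.2, 162.2]
tool_rot: [-3.138, 0.014, 3.026]
force: [1.6, -0.0, -0.0]
width: 68.0
gripper_force: 0.0
```

```bash
for i in 1; do :; done
python3 -m handwheel '[[[0,0,6.9],[0,0,0],0.2],[[0,0,6.9],[0,0,0],0.2],[[0,0,6.9],[0,0,0],0.2],[[0,0,6.9],[0,0,0],0.2],[[0,0,6.9],[0,0,0],0.2]]' >/dev/null
python3 -m handwheel '[[[0,0,6.9],[0,0,0],0.2],[[0,0,6.9],[0,0,0],0.2],[[0,0,6.9],[0,0,0],0.2],[[0,0,6.9],[0,0,0],0.2],[[0,0,6.9],[0,0,0],0.2]]' >/dev/null
python3 -m handwheel '[[[0,0,6.9],[0,0,0],0.2],[[0,0,6.9],[0,0,0],0.3],[[0,0,6.9],[0,0,0],0.4],[[0,0,6.9],[0,0,0],0.4],[[0,0,6.9],[0,0,0],0.5]]' >/dev/null
python3 -m handwheel '[[[0,0,6.9],[0,0,0],0.5],[[0,0,0],[0,0,0],0.5],[[0,0,0],[0,0,0],0.5],[[0,0,0],[0,0,0],0.5]]'
python3 -c "
from h import *
go(512.5,18.5,64,1.10)"
```

```text
clock: 9.1
eef_pos: [578.8, -249.9, 153.7]
tool_rot: [-3.141, 0.0, 1.102]
force: [-0.8, 0.4, 0.6]
width: 42.5
gripper_force: 0.0
shift mm [ 209.5 -180.3   89.8]
rotvec deg [-0.   0.   0.1]
```

```bash
python3 -m handwheel '[[[0,0,0],[0.018,-0.015,0],0.5],[[0,0,0],[0.024,-0.021,0],0.5],[[0,0,0],[0.024,-0.021,0],0.5],[[0,0,0],[0.024,-0.021,0],0.5],[[0,0,0],[0.024,-0.021,0],0.5]]' >/dev/null
python3 -m handwheel '[[[0,0,0],[0.024,-0.021,0],0.5],[[0,0,0],[0.024,-0.02,0],0.5],[[0,0,0],[0.024,-0.02,0],0.5],[[0,0,0],[0.023,-0.02,0],0.5],[[0,0,0],[0,0,0],0.5]]' >/dev/null
python3 -m handwheel '[[[0,0,0],[0,0,0],0.5],[[0,0,0],[0,0,0],0.5],[[0,0,0],[0,0,0],0.5]]'
python3 - <<'E'
from h import *
im=shot('wrist','w3.png',scale=1)
go(512.5,18.5,64,1.10)
E
```

```text
clock: 10.18
eef_pos: [513.8, 16.4, 154.2]
tool_rot: [3.14, 0.0, 1.098]
force: [-1.1, -0.3, 0.4]
width: 42.7
gripper_force: 0.0
shift mm [ 1.4 -2.2 90.1]
rotvec deg [ 0.1  0.  -0.2]
```

View pics/w3.png

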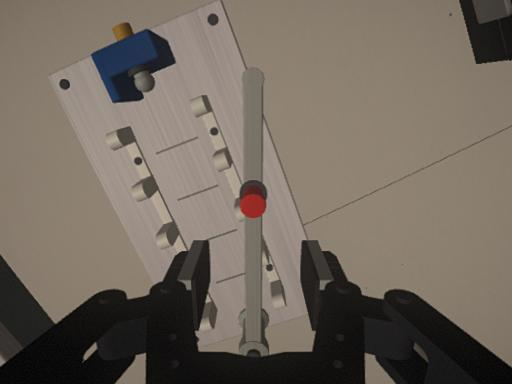

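The knob at (252,205) lies midway between the fingers.

```bash
python3 -m handwheel '[[[0,0,0],[0.001,-0.002,0.025],0.5],[[0,0,0],[0,0,0.03],0.5],[[0,0,0],[0,0,0.025],0.5],[[0,0,0],[0,0,0.01],0.5],[[0,0,0],[0,0,0],0.68]]' >/dev/null
python3 -m handwheel '[[[0,0,0],[0,0,0],0.68],[[0,0,0],[0,0,0],0.68],[[0,0,0],[0,0,0],0.68]]'
python3 -m handwheel '[[[0,0,6],[-0.0008,0.0157,0],0.68],[[0,0,6],[-0.0008,0.0157,0],0.68],[[0,0,6],[-0.0008,0.0157,0],0.68],[[0,0,0],[0,0,0],0.68],[[0,0,0],[0,0,0],0.68]]'
python3 -c "
import numpy as np
for a in (1.1,1.1-np.radians(18)): print(444.5+150*np.cos(a),-115+150*np.sin(a),a)"
```

```text
clock: 10.9
eef_pos: [513.2, 19.4, 65.3]
tool_rot: [3.139, -0.001, 1.099]
force: [0.1, 1.1, 0.6]
width: 27.3
gripper_force: 0.0
clock: 11.32
eef_pos: [550.6, -8.1, 64.7]
tool_rot: [3.14, -0.001, 0.787]
force: [0.2, 0.4, 0.8]
width: 27.5
gripper_force: 0.0
512.5394182138366 18.681104009215318 1.1
550.5190650228529 -8.88705144196544 0.7858407346410208
```

Shifts are taken before the turn, as assumed, so I'll go on with 9 more rows.

```bash
python3 -m handwheel '[[[0,0,6],[-0.0008,0.0157,0],0.68],[[0,0,6],[-0.0008,0.0157,0],0.68],[[0,0,6],[-0.0008,0.0157,0],0.68],[[0,0,6],[-0.0008,0.0157,0],0.68],[[0,0,6],[-0.0008,0.0157,0],0.68]]'
python3 -m handwheel '[[[0,0,6],[-0.0008,0.0157,0],0.68],[[0,0,6],[-0.0008,0.0157,0],0.68],[[0,0,6],[-0.0008,0.0157,0],0.68],[[0,0,5],[-0.0007,0.013,0],0.68],[[0,0,0],[0,0,0],0.68]]'
python3 -m handwheel '[[[0,0,0],[0,0,0],0.5],[[0,0,0],[0,0,0],0.4],[[0,0,0],[0,0,0],0.4],[[0,0,0],[0,0,-0.03],0.4],[[0,0,0],[0,0,-0.03],0.4]]'
python3 -m handwheel '[[[0,0,0],[0,0,-0.035],0.4],[[0,0,0],[0,0,-0.03],0.4],[[0,0,0],[0,0,0],0.4],[[0,0,0],[0,0,0],0.4]]'
python3 - <<'E'
from h import *
im=shot('top','top3.png',crop=(135,155,415,275),scale=2.85)
im=shot('wrist','w4.png')
E
```

```text
clock: 11.73
eef_pos: [588.9, -73.6, 64.2]
tool_rot: [-3.139, -0.0, 0.261]
force: [1.4, 0.5, 0.3]
width: 27.4
gripper_force: 0.3
clock: 12.15
eef_pos: [591.3, -137.2, 64.4]
tool_rot: [3.14, 0.0, -0.143]
force: [-0.2, -1.0, -0.0]
width: 27.5
gripper_force: 0.0
clock: 12.57
eef_pos: [591.3, -132.8, 123.0]
tool_rot: [-3.14, 0.005, -0.137]
force: [0.7, 0.4, -0.0]
width: 51.3
gripper_force: 0.0
clock: 12.9
eef_pos: [593.7, -134.0, 190.7]
tool_rot: [-3.141, -0.003, -0.137]
force: [-0.7, 0.3, -0.3]
width: 51.0
gripper_force: 0.0
```

View pics/w4.png

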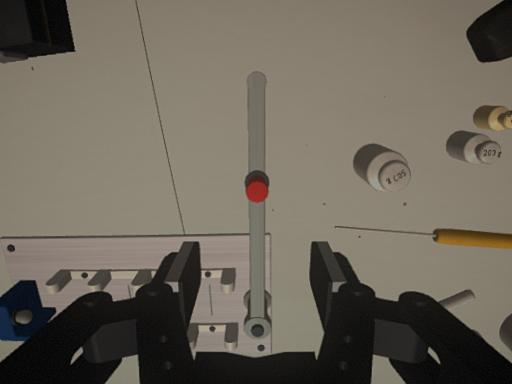

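The bar points along the cradle's +x (tip at (257,80), hinge at (257,327)), the 500 g weight stands at (382,167), and the markers and probe are where measured. Next is the probe.

```bash
python3 -m handwheel '[[[0,0,-7.05],[0,0,0],0.4],[[0,0,-7.05],[0,0,0],0.4],[[0,0,-7.05],[0,0,0],0.4],[[0,0,-7.05],[0,0,0],0.4],[[0,0,-7.05],[0,0,0],0.4]]' >/dev/null
python3 -m handwheel '[[[0,0,-7.05],[0,0,0],0.4],[[0,0,-7.05],[0,0,0],0.4],[[0,0,-7.05],[0,0,0],0.4],[[0,0,-7.05],[0,0,0],0.4],[[0,0,-7.05],[0,0,0],0.4]]' >/dev/null
python3 -m handwheel '[[[0,0,-7.05],[0,0,0],0.4],[[0,0,-7.05],[0,0,0],0.4],[[0,0,0],[0,0,0],0.4],[[0,0,0],[0,0,0],0.4],[[0,0,0],[0,0,0],0.4]]'
python3 -c "
from h import *
go(484,-364.6,100,1.34)"
```

```text
clock: 14.25
eef_pos: [592.1, -134.5, 188.0]
tool_rot: [-3.14, -0.0, 1.334]
force: [0.3, -0.5, 0.2]
width: 51.2
gripper_force: 0.0
shift mm [-249.1  -50.8   88. ]
rotvec deg [-0.1 -0.  -0.4]
```

```bash
python3 -m handwheel '[[[0,0,0],[-0.015,-0.003,0],0.4],[[0,0,0],[-0.026,-0.005,0],0.4],[[0,0,0],[-0.026,-0.005,0],0.4],[[0,0,0],[-0.026,-0.006,0],0.4],[[0,0,0],[-0.026,-0.006,0],0.4]]' >/dev/null
python3 -m handwheel '[[[0,0,0],[-0.026,-0.005,0],0.4],[[0,0,0],[-0.026,-0.005,0],0.4],[[0,0,0],[-0.026,-0.005,0.01],0.4],[[0,0,0],[-0.026,-0.005,0.02],0.4],[[0,0,0],[-0.026,-0.006,0.02],0.4]]' >/dev/null
python3 -m handwheel '[[[0,0,0],[0,0,0],0.4],[[0,0,0],[0,0,0],0.4],[[0,0,0],[0,0,0],0.4],[[0,0,0],[0,0,0],0.4]]'
python3 - <<'E'
from h import *
im=shot('wrist','w5.png')
np.save('pose5.npy',im['pose'])
go(484,-364.6,4,1.34)
E
```

```text
clock: 15.42
eef_pos: [486.0, -364.4, 139.4]
tool_rot: [3.141, -0.0, 1.337]
force: [0.6, 0.2, 0.2]
width: 51.1
gripper_force: 0.0
shift mm [ -0.9  -2.3 135.5]
rotvec deg [ 0.1 -0.  -0.1]
```

View pics/w5.png

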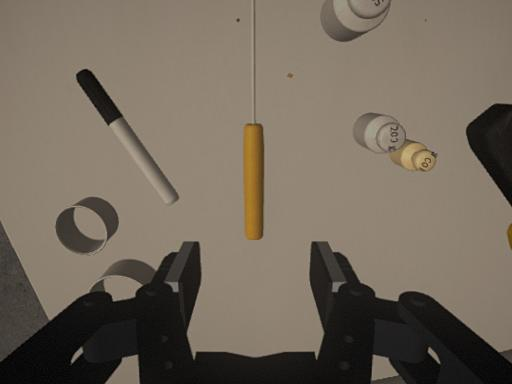

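The probe handle spans (254,124)–(255,240), between the fingers. The black-cap marker runs from (82,74) to (172,199).

Run:
```python
from h import *
im=shot('wrist'); im['pose']=np.load('pose5.npy')
a,b=px2w(im,254,125,9),px2w(im,254.5,239,9); m=(a+b)/2; e=a-b
print('probe',m,np.arctan2(e[1],e[0]),np.hypot(e[0],e[1])); go(m[0],m[1],4,np.arctan2(e[1],e[0]))
a,b=px2w(im,81,73,7),px2w(im,174,200,7); m=(a+b)/2; e=a-b
print('m1',m,np.arctan2(e[1],e[0]),np.hypot(e[0],e[1]))
```

```text
probe [ 485.58151364 -366.66589248    9.        ] 1.341135911961625 100.62826399452035
shift mm [ -2.6  -0.3 135.5]
rotvec deg [ 0.1 -0.  -0.2]
m1 [ 393.27915623 -304.54995664    7.        ] 1.9070265523818528 126.47869172734296
```

```bash
python3 -m handwheel '[[[0,0,0],[-0.002,0,0.03],0.4],[[0,0,0],[0,0,0.035],0.4],[[0,0,0],[0,0,0.035],0.4],[[0,0,0],[0,0,0.02],0.4],[[0,0,0],[0,0,0.0145],0.4]]' >/dev/null
python3 -m handwheel '[[[0,0,0],[0,0,0],0.6],[[0,0,0],[0,0,0],0.8],[[0,0,0],[0,0,0],1],[[0,0,0],[0,0,0],1],[[0,0,0],[0,0,0],1]]'
python3 -m handwheel '[[[0,0,0],[0,0,0],1],[[0,0,0],[0,0,0],1],[[0,0,0],[0,0,-0.02],1],[[0,0,0],[0,0,-0.035],1],[[0,0,0],[0,0,-0.035],1]]'
python3 -m handwheel '[[[0,0,0],[0,0,-0.035],1],[[0,0,0],[0,0,0],1],[[0,0,0],[0,0,0],1]]'
```

```text
clock: 16.35
eef_pos: [485.6, -367.6, 5.8]
tool_rot: [3.139, 0.001, 1.337]
force: [0.3, 0.1, 0.8]
width: 14.5
gripper_force: 58.7
clock: 16.77
eef_pos: [483.7, -366.4, 94.6]
tool_rot: [-3.139, -0.001, 1.336]
force: [-0.0, -1.2, -0.2]
width: 14.8
gripper_force: 58.9
clock: 17.02
eef_pos: [485.9, -368.1, 131.8]
tool_rot: [3.137, 0.002, 1.337]
force: [0.2, -0.6, -1.2]
width: 14.8
gripper_force: 58.9
```

```bash
python3 -m handwheel '[[[0,0,4],[0,0,0],1],[[0,0,6.95],[0,0,0],1],[[0,0,6.95],[0,0,0],1],[[0,0,6.95],[0,0,0],1],[[0,0,6.95],[0,0,0],1]]' >/dev/null
python3 -m handwheel '[[[0,0,6.95],[0,0,0],1],[[0,0,6.95],[0,0,0],1],[[0,0,6.95],[0,0,0],1],[[0,0,6.95],[0,0,0],1],[[0,0,6.95],[0,0,0],1]]' >/dev/null
python3 -m handwheel '[[[0,0,6.95],[0,0,0],1],[[0,0,6.95],[0,0,0],1],[[0,0,3],[0,0,0],1],[[0,0,0],[0,0,0],1],[[0,0,0],[0,0,0],1]]'
python3 -c "
from h import *
go(456.3,-16.8,17,-.119)"
```

```text
clock: 18.27
eef_pos: [484.0, -366.4, 127.9]
tool_rot: [-3.141, 0.002, -0.118]
force: [0.2, 0.2, -0.7]
width: 15.1
gripper_force: 58.8
shift mm [ -68.5 -343.8  111.4]
rotvec deg [-0.1  0.1  0. ]
```

```bash
python3 -m handwheel '[[[0,0,0],[-0.003,-0.016,0],1],[[0,0,0],[-0.006,-0.03,0],1],[[0,0,0],[-0.006,-0.03,0],1],[[0,0,0],[-0.006,-0.03,0],1],[[0,0,0],[-0.006,-0.03,0],1]]'
python3 -m handwheel '[[[0,0,0],[-0.006,-0.03,0],1],[[0,0,0],[-0.006,-0.03,0],1],[[0,0,0],[-0.006,-0.03,0],1],[[0,0,0],[-0.006,-0.03,0],1],[[0,0,0],[-0.006,-0.03,0],1]]'
python3 -m handwheel '[[[0,0,0],[-0.006,-0.03,0],1],[[0,0,0],[-0.005,-0.018,0],1],[[0,0,0],[0,-0.01,0],1],[[0,0,0],[0,0,0],1],[[0,0,0],[0,0,0],1]]'
python3 -m handwheel '[[[0,0,0],[0,0,0],1],[[0,0,0],[0,0,0],1]]'
python3 -c "
from h import *
shot('wrist','w6.png')
go(456.3,-16.8,17,-.119)"
```

```text
clock: 18.68
eef_pos: [473.4, -227.4, 128.9]
tool_rot: [-3.141, 0.001, -0.119]
force: [0.9, 0.4, -0.8]
width: 14.7
gripper_force: 58.8
clock: 19.1
eef_pos: [461.7, -74.9, 129.1]
tool_rot: [-3.141, 0.001, -0.119]
force: [-0.7, 0.9, -0.9]
width: 14.7
gripper_force: 58.8
clock: 19.52
eef_pos: [458.8, -18.2, 129.5]
tool_rot: [3.141, -0.001, -0.119]
force: [0.0, -1.2, 0.4]
width: 14.6
gripper_force: 58.8
clock: 19.68
eef_pos: [458.7, -19.3, 129.6]
tool_rot: [3.141, -0.001, -0.123]
force: [0.7, -0.5, -0.6]
width: 14.6
gripper_force: 58.8
shift mm [ -2.6  -2.1 112.6]
rotvec deg [ 0.  -0.  -0.2]
```

View pics/w6.png

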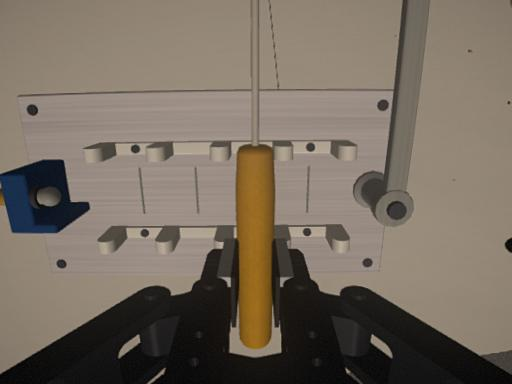

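The probe is held centred over the notch between the teeth at (221,150) and (283,150). I'll lower it.

```bash
python3 -m handwheel '[[[0,0,0],[-0.002,-0.002,0.02],1],[[0,0,0],[0,0,0.03],1],[[0,0,0],[0,0,0.03],1],[[0,0,0],[0,0,0.02],1],[[0,0,0],[0,0,0.008],1]]'
python3 -m handwheel '[[[0,0,0],[0,0,0.003],1],[[0,0,0],[0,0,0],1],[[0,0,0],[0,0,0],1]]'
```

```text
clock: 20.15
eef_pos: [455.7, -15.8, 19.4]
tool_rot: [-3.141, 0.003, -0.122]
force: [-0.2, 0.1, -0.5]
width: 14.5
gripper_force: 58.8
clock: 20.4
eef_pos: [457.0, -16.4, 18.7]
tool_rot: [3.141, -0.001, -0.122]
force: [-0.3, 0.5, 0.0]
width: 14.5
gripper_force: 59.0
```

```bash
python3 -m handwheel '[[[0,0,0],[0,0,0],0.68],[[0,0,0],[0,0,0],0.66],[[0,0,0],[0,0,0],0.66],[[0,0,0],[0,0,0],0.66],[[0,0,0],[0,0,-0.01],0.66]]'
python3 -m handwheel '[[[0,0,0],[0,0,-0.02],0.66],[[0,0,0],[0,0,-0.035],0.66],[[0,0,0],[0,0,-0.035],0.5],[[0,0,0],[0,0,-0.035],0.4],[[0,0,0],[0,0,0],0.4]]'
python3 -m handwheel '[[[0,0,-7],[0,0,0],0.4],[[0,0,-7],[0,0,0],0.4],[[0,0,-7],[0,0,0],0.4],[[0,0,-7],[0,0,0],0.4],[[0,0,-7],[0,0,0],0.4]]' >/dev/null
python3 -m handwheel '[[[0,0,-7],[0,0,0],0.4],[[0,0,-7],[0,0,0],0.4],[[0,0,-7],[0,0,0],0.4],[[0,0,-7],[0,0,0],0.4],[[0,0,-7],[0,0,0],0.4]]' >/dev/null
python3 -m handwheel '[[[0,0,-7],[0,0,0],0.4],[[0,0,-7],[0,0,0],0.4],[[0,0,-7],[0,0,0],0.4],[[0,0,-7],[0,0,0],0.4],[[0,0,-7],[0,0,0],0.4]]' >/dev/null
python3 -m handwheel '[[[0,0,-7],[0,0,0],0.4],[[0,0,-4],[0,0,0],0.4],[[0,0,0],[0,0,0],0.4],[[0,0,0],[0,0,0],0.4]]'
python3 -c "
from h import *
im=shot('top'); im['pixels']
go(393.3,-304.5,4,1.907)
cv2.imwrite('pics/top4.png',cv2.resize(im['pixels'][155:275,135:415,::-1],None,fx=2.85,fy=2.85))
"
```

```text
clock: 20.82
eef_pos: [456.0, -15.0, 27.8]
tool_rot: [-3.142, 0.002, -0.12]
force: [0.9, 0.2, -0.2]
width: 29.1
gripper_force: 0.0
clock: 21.23
eef_pos: [459.7, -16.0, 158.3]
tool_rot: [-3.141, -0.009, -0.12]
force: [1.2, -0.6, -0.8]
width: 51.3
gripper_force: 0.0
clock: 22.82
eef_pos: [456.4, -15.2, 153.4]
tool_rot: [-3.141, -0.0, 1.902]
force: [0.2, 0.2, -0.5]
width: 50.9
gripper_force: 0.0
shift mm [-253.  -153.8  149.4]
rotvec deg [-0.  -0.  -0.3]
```

View pics/top4.png

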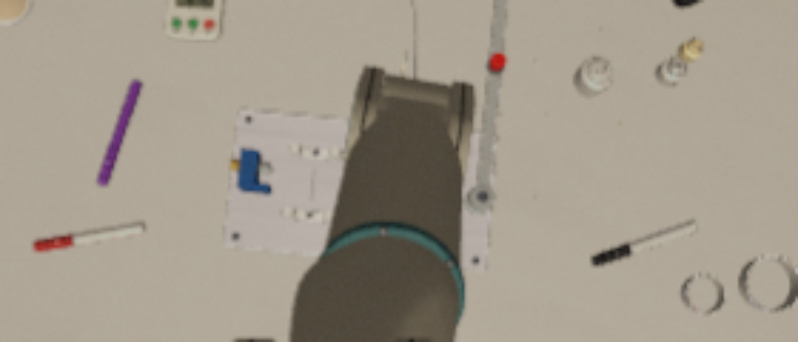

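Both markers are still where measured: black (592,262)–(696,224), red (35,246)–(145,228). On to the black-cap marker.

```bash
python3 -m handwheel '[[[0,0,0],[-0.013,-0.0074,0],0.4],[[0,0,0],[-0.025,-0.015,0],0.4],[[0,0,0],[-0.027,-0.0165,0],0.4],[[0,0,0],[-0.027,-0.0165,0],0.4],[[0,0,0],[-0.027,-0.0165,0],0.4]]' >/dev/null
python3 -m handwheel '[[[0,0,0],[-0.027,-0.0165,0],0.4],[[0,0,0],[-0.027,-0.0165,0],0.4],[[0,0,0],[-0.027,-0.0165,0],0.4],[[0,0,0],[-0.027,-0.0165,0],0.4],[[0,0,0],[-0.026,-0.016,0],0.4]]' >/dev/null
python3 -m handwheel '[[[0,0,0],[0,0,0],0.4],[[0,0,0],[0,0,0],0.4],[[0,0,0],[0,0,0],0.4],[[0,0,0],[0,0,0],0.4]]'
python3 - <<'E'
from h import *
im=shot('wrist','w7.png')
for p in ([393.3,-304.5,7],[413.6,-363,7],[373,-246,7]):print(w2px(im,p))
go(393.3,-304.5,3,1.907)
E
```

```text
clock: 24.03
eef_pos: [394.4, -303.1, 153.2]
tool_rot: [-3.142, -0.001, 1.906]
force: [0.1, 0.8, -0.0]
width: 51.2
gripper_force: 0.0
(np.float64(253.43848701803824), np.float64(178.73650535729465))
(np.float64(253.4561880909598), np.float64(241.86686657532118))
(np.float64(253.42692765511075), np.float64(107.78530898615065))
shift mm [ -1.1  -1.7 150.3]
rotvec deg [ 0.  -0.1 -0. ]
```

View pics/w7.png

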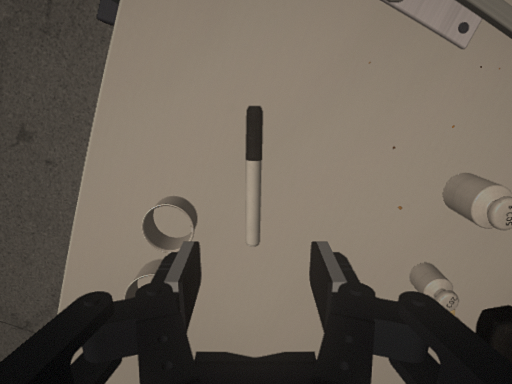

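The pen lies at (254,106)–(253,246), as predicted, and the ring at (170,222) is clear of the finger path.

```bash
python3 -m handwheel '[[[0,0,0],[-0.001,-0.001,0.03],0.5],[[0,0,0],[0,0,0.038],0.5],[[0,0,0],[0,0,0.038],0.5],[[0,0,0],[0,0,0.028],0.5],[[0,0,0],[0,0,0.0155],0.5]]' >/dev/null
python3 -m handwheel '[[[0,0,0],[0,0,0],0.6],[[0,0,0],[0,0,0],0.8],[[0,0,0],[0,0,0],1],[[0,0,0],[0,0,0],1],[[0,0,0],[0,0,0],1]]'
python3 -m handwheel '[[[0,0,0],[0,0,0],1],[[0,0,0],[0,0,0],1],[[0,0,0],[0,0,-0.02],1],[[0,0,0],[0,0,-0.035],1],[[0,0,0],[0,0,-0.035],1]]'
python3 -m handwheel '[[[0,0,0],[0,0,-0.035],1],[[0,0,7],[0,0,0],1],[[0,0,7],[0,0,0],1],[[0,0,7],[0,0,0],1],[[0,0,7],[0,0,0],1]]'
python3 -m handwheel '[[[0,0,7],[0,0,0],1],[[0,0,7],[0,0,0],1],[[0,0,7],[0,0,0],1],[[0,0,7],[0,0,0],1],[[0,0,7],[0,0,0],1]]' 
python3 -m handwheel '[[[0,0,7],[0,0,0],1],[[0,0,7],[0,0,0],1],[[0,0,7],[0,0,0],1],[[0,0,7],[0,0,0],1],[[0,0,7],[0,0,0],1]]' >/dev/null
python3 -m handwheel '[[[0,0,7],[0,0,0],1],[[0,0,7],[0,0,0],1],[[0,0,4],[0,0,0],1],[[0,0,0],[0,0,0],1],[[0,0,0],[0,0,0],1]]' 
python3 -c "
from h import *
go(461.7,28.8,16,-.119)"
```

```text
clock: 24.92
eef_pos: [394.4, -306.4, 5.3]
tool_rot: [3.14, 0.002, 1.905]
force: [-0.2, -0.8, -0.0]
width: 11.4
gripper_force: 60.2
clock: 25.33
eef_pos: [392.5, -305.3, 94.4]
tool_rot: [-3.14, -0.002, 1.904]
force: [0.2, -0.6, -0.2]
width: 11.5
gripper_force: 60.2
clock: 25.75
eef_pos: [393.6, -306.0, 129.7]
tool_rot: [3.14, 0.0, 1.41]
force: [-0.1, 0.4, -1.4]
width: 11.3
gripper_force: 60.2
clock: 26.17
eef_pos: [393.5, -305.8, 129.2]
tool_rot: [3.141, -0.0, 0.799]
force: [0.1, -0.3, -0.2]
width: 11.9
gripper_force: 60.2
clock: 27.0
eef_pos: [393.5, -305.7, 129.0]
tool_rot: [-3.142, 0.0, -0.118]
force: [-0.5, 0.0, -0.5]
width: 11.5
gripper_force: 60.2
shift mm [  28.4 -340.2  113. ]
rotvec deg [-0.   0.   0.1]
```

```bash
python3 -m handwheel '[[[0,0,0],[0.001,-0.015,0],1],[[0,0,0],[0.0025,-0.03,0],1],[[0,0,0],[0.0025,-0.03,0],1],[[0,0,0],[0.0025,-0.03,0],1],[[0,0,0],[0.0025,-0.03,0],1]]' >/dev/null
python3 -m handwheel '[[[0,0,0],[0.0025,-0.03,0],1],[[0,0,0],[0.0025,-0.03,0],1],[[0,0,0],[0.0025,-0.03,0],1],[[0,0,0],[0.0025,-0.03,0],1],[[0,0,0],[0.0025,-0.03,0],1]]'
python3 -m handwheel '[[[0,0,0],[0.0025,-0.03,0],1],[[0,0,0],[0.002,-0.018,0],1],[[0,0,0],[0,-0.007,0],1],[[0,0,0],[0,0,0],1],[[0,0,0],[0,0,0],1]]'
python3 -m handwheel '[[[0,0,0],[0,0,0],1],[[0,0,0],[0,0,0],1],[[0,0,0],[0,0,0],1]]'
python3 -c "
from h import *
shot('wrist','w8.png')
go(461.7,28.8,17,-.119)"
```

```text
clock: 27.83
eef_pos: [451.1, -24.2, 129.2]
tool_rot: [-3.141, -0.0, -0.118]
force: [0.5, -0.8, -0.4]
width: 11.3
gripper_force: 60.2
clock: 28.25
eef_pos: [461.8, 27.3, 129.1]
tool_rot: [3.141, -0.0, -0.12]
force: [-0.5, -1.0, 0.1]
width: 11.6
gripper_force: 60.2
clock: 28.5
eef_pos: [461.9, 26.9, 129.1]
tool_rot: [3.141, -0.0, -0.122]
force: [-0.6, 0.8, -0.3]
width: 11.4
gripper_force: 60.2
shift mm [ -0.4  -1.6 112.1]
rotvec deg [ 0.  -0.  -0.2]
```

View pics/w8.png

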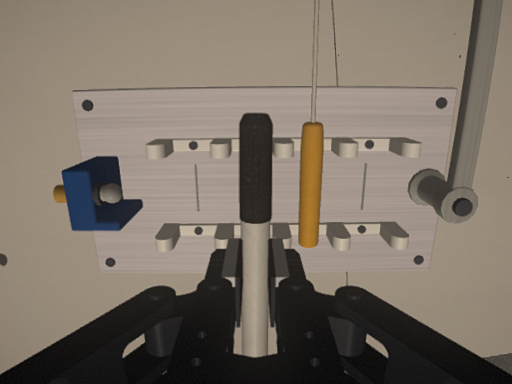

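The probe is seated and spans both combs. The marker hangs straight over its notch.

```bash
python3 -m handwheel '[[[0,0,0],[0,-0.001,0.02],1],[[0,0,0],[0,0,0.03],1],[[0,0,0],[0,0,0.03],1],[[0,0,0],[0,0,0.02],1],[[0,0,0],[0,0,0.008],1]]'
python3 -m handwheel '[[[0,0,0],[0,0,0.003],1],[[0,0,0],[0,0,0.001],1],[[0,0,0],[0,0,0],1],[[0,0,0],[0,0,0],1]]'
python3 -m handwheel '[[[0,0,0],[0,0,0],0.72],[[0,0,0],[0,0,0],0.7],[[0,0,0],[0,0,0],0.7],[[0,0,0],[0,0,0],0.7],[[0,0,0],[0,0,-0.01],0.7]]'
python3 -m handwheel '[[[0,0,0],[0,0,-0.02],0.7],[[0,0,0],[0,0,-0.035],0.7],[[0,0,0],[0,0,-0.035],0.5],[[0,0,0],[0,0,-0.035],0.4],[[0,0,0],[0,0,0],0.4]]'
python3 - <<'E'
from h import *
m=np.array([[420.4,268.6],[401.5,395.9]]);m2=np.array([[419.4,267.1],[401,392.8]])
a=(m+m2)/2; c=a.mean(0); e=a[1]-a[0]; print(c,np.arctan2(e[1],e[0]))
E
```

```text
clock: 28.97
eef_pos: [460.7, 28.8, 18.6]
tool_rot: [3.141, 0.003, -0.121]
force: [0.0, -0.4, 0.6]
width: 11.6
gripper_force: 60.2
clock: 29.3
eef_pos: [462.6, 28.8, 17.4]
tool_rot: [3.141, -0.001, -0.121]
force: [-0.5, -0.2, -0.5]
width: 12.0
gripper_force: 60.2
clock: 29.72
eef_pos: [461.4, 29.4, 26.2]
tool_rot: [3.141, 0.002, -0.12]
force: [0.4, -0.1, 0.6]
width: 25.3
gripper_force: 0.0
clock: 30.13
eef_pos: [465.3, 28.6, 156.8]
tool_rot: [-3.14, -0.009, -0.12]
force: [1.4, -0.1, 0.5]
width: 51.1
gripper_force: 0.0
[410.575 331.1  ] 1.71717269668215
```

```bash
python3 -m handwheel '[[[0,0,-7],[0,0,0],0.4],[[0,0,-7],[0,0,0],0.4],[[0,0,-7],[0,0,0],0.4],[[0,0,-7],[0,0,0],0.4],[[0,0,-7],[0,0,0],0.4]]' >/dev/null
python3 -m handwheel '[[[0,0,-7],[0,0,0],0.4],[[0,0,-7],[0,0,0],0.4],[[0,0,-7],[0,0,0],0.4],[[0,0,-7],[0,0,0],0.4],[[0,0,-7],[0,0,0],0.4]]' >/dev/null
python3 -m handwheel '[[[0,0,-7],[0,0,0],0.4],[[0,0,-7],[0,0,0],0.4],[[0,0,-7],[0,0,0],0.4],[[0,0,-7],[0,0,0],0.4],[[0,0,-7],[0,0,0],0.4]]' >/dev/null
python3 -m handwheel '[[[0,0,0],[0,0,0],0.4],[[0,0,0],[0,0,0],0.4],[[0,0,0],[0,0,0],0.4]]' 
python3 -c "
from h import *
go(410.5,331,3,1.717)"
```

```text
clock: 31.63
eef_pos: [462.0, 29.2, 151.8]
tool_rot: [-3.141, -0.0, 1.709]
force: [-0.4, -0.1, -0.2]
width: 51.3
gripper_force: 0.0
shift mm [306.   -9.3 148.8]
rotvec deg [-0.  -0.  -0.4]
```

```bash
python3 -m handwheel '[[[0,0,-0.4],[0.016,0,0],0.4],[[0,0,0],[0.03,-0.001,0],0.4],[[0,0,0],[0.03,-0.001,0],0.4],[[0,0,0],[0.03,-0.001,0],0.4],[[0,0,0],[0.03,-0.001,0],0.4]]' >/dev/null
python3 -m handwheel '[[[0,0,0],[0.03,-0.001,0],0.4],[[0,0,0],[0.03,-0.001,0],0.4],[[0,0,0],[0.03,-0.001,0],0.4],[[0,0,0],[0.03,-0.001,0],0.4],[[0,0,0],[0.03,-0.001,0],0.4]]' >/dev/null
python3 -m handwheel '[[[0,0,0],[0.02,0,0],0.4],[[0,0,0],[0,0,0],0.4],[[0,0,0],[0,0,0],0.4],[[0,0,0],[0,0,0],0.4],[[0,0,0],[0,0,0],0.4]]'
python3 - <<'E'
from h import *
im=shot('wrist','w9.png')
np.save('pose9.npy',im['pose'])
for p in ([410.5,331,7],[419.9,268,7],[401.2,394,7]):print(np.round(w2px(im,p)))
go(410.5,331,3,1.717)
E
```

```text
clock: 32.88
eef_pos: [408.3, 329.1, 151.9]
tool_rot: [-3.141, 0.001, 1.717]
force: [0.1, 0.1, -0.3]
width: 51.0
gripper_force: 0.0
[258. 176.]
[258. 241.]
[258. 102.]
shift mm [  1.7   2.4 149. ]
rotvec deg [-0.  0. -0.]
```

View pics/w9.png

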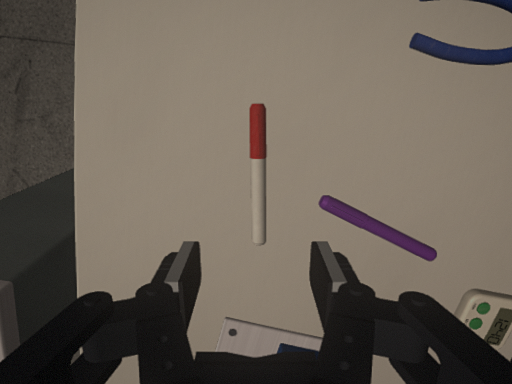

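The red-cap marker at (258,103)–(259,244) is as predicted, and the purple pen is clear of the finger path.

```bash
python3 -m handwheel '[[[0,0,0],[0.001,0.0025,0.03],0.5],[[0,0,0],[0,0,0.038],0.5],[[0,0,0],[0,0,0.038],0.5],[[0,0,0],[0,0,0.028],0.5],[[0,0,0],[0,0,0.0145],0.5]]' >/dev/null
python3 -m handwheel '[[[0,0,0],[0,0,0],0.6],[[0,0,0],[0,0,0],0.8],[[0,0,0],[0,0,0],1],[[0,0,0],[0,0,0],1],[[0,0,0],[0,0,0],1]]'
python3 -m handwheel '[[[0,0,0],[0,0,0],1],[[0,0,0],[0,0,0],1],[[0,0,0],[0,0,-0.02],1],[[0,0,0],[0,0,-0.035],1],[[0,0,0],[0,0,-0.035],1]]'
python3 -m handwheel '[[[0,0,0],[0,0,-0.035],1],[[0,0,7],[0,0,0],1],[[0,0,7],[0,0,0],1],[[0,0,7],[0,0,0],1],[[0,0,7],[0,0,0],1]]'
python3 -m handwheel '[[[0,0,7],[0,0,0],1],[[0,0,7],[0,0,0],1],[[0,0,7],[0,0,0],1],[[0,0,7],[0,0,0],1],[[0,0,7],[0,0,0],1]]' 
python3 -m handwheel '[[[0,0,7],[0,0,0],1],[[0,0,7],[0,0,0],1],[[0,0,7],[0,0,0],1],[[0,0,7],[0,0,0],1],[[0,0,7],[0,0,0],1]]' >/dev/null
python3 -m handwheel '[[[0,0,7],[0,0,0],1],[[0,0,0],[0,0,0],1],[[0,0,0],[0,0,0],1],[[0,0,0],[0,0,0],1]]' 
python3 -c "
from h import *
go(467.2,74.5,17,-.119)"
```

```text
clock: 33.77
eef_pos: [411.0, 332.5, 4.8]
tool_rot: [3.14, -0.001, 1.719]
force: [0.2, 0.3, 0.1]
width: 11.4
gripper_force: 60.2
clock: 34.18
eef_pos: [409.4, 331.2, 93.8]
tool_rot: [-3.139, 0.001, 1.719]
force: [0.0, 0.3, 0.3]
width: 11.9
gripper_force: 60.3
clock: 34.6
eef_pos: [410.2, 332.2, 129.1]
tool_rot: [-3.142, -0.001, 1.225]
force: [-0.3, 0.3, -0.4]
width: 11.6
gripper_force: 60.3
clock: 35.02
eef_pos: [410.0, 332.2, 128.6]
tool_rot: [-3.141, -0.0, 0.614]
force: [-0.1, 0.4, 0.4]
width: 11.4
gripper_force: 60.3
clock: 35.77
eef_pos: [410.2, 332.0, 128.5]
tool_rot: [-3.141, 0.0, -0.11]
force: [-0.6, -0.1, -0.1]
width: 11.5
gripper_force: 60.3
shift mm [ 84.9 249.7 111.4]
rotvec deg [-0.   0.   0.5]
```

```bash
python3 -m handwheel '[[[0,0,0.5],[0.005,0.014,0],1],[[0,0,0],[0.01,0.03,0],1],[[0,0,0],[0.01,0.03,0],1],[[0,0,0],[0.01,0.03,0],1],[[0,0,0],[0.01,0.03,0],1]]' >/dev/null
python3 -m handwheel '[[[0,0,0],[0.01,0.03,0],1],[[0,0,0],[0.01,0.03,0],1],[[0,0,0],[0.01,0.03,0],1],[[0,0,0],[0.01,0.018,0],1],[[0,0,0],[0,0.008,0],1]]'
python3 -m handwheel '[[[0,0,0],[0,0,0],1],[[0,0,0],[0,0,0],1],[[0,0,0],[0,0,0],1],[[0,0,0],[0,0,0],1]]'
python3 -c "
from h import *
shot('wrist','w10.png')
go(467.2,74.5,17,-.119)"
```

```text
clock: 36.6
eef_pos: [466.1, 68.5, 129.3]
tool_rot: [3.14, -0.004, -0.127]
force: [0.9, 0.6, -0.8]
width: 11.6
gripper_force: 60.3
clock: 36.93
eef_pos: [463.9, 75.1, 128.2]
tool_rot: [-3.141, 0.001, -0.119]
force: [0.6, 0.2, 0.1]
width: 11.7
gripper_force: 60.3
shift mm [  3.3   0.2 111.2]
rotvec deg [-0.  0.  0.]
```

View pics/w10.png

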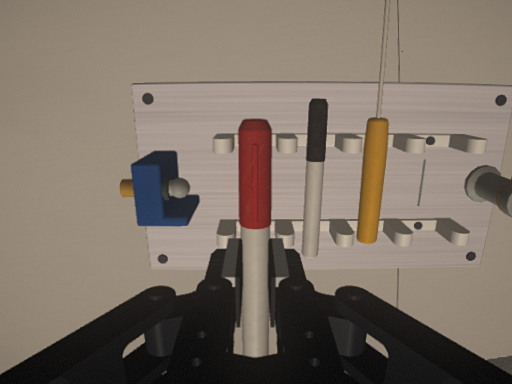

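The black-cap marker and the probe lie in their notches, and the red-cap marker is over its own. I'll lower it.

```bash
python3 -m handwheel '[[[0,0,0],[0.003,0,0.02],1],[[0,0,0],[0,0,0.03],1],[[0,0,0],[0,0,0.03],1],[[0,0,0],[0,0,0.02],1],[[0,0,0],[0,0,0.007],1]]'
python3 -m handwheel '[[[0,0,0],[0,0,0.003],1],[[0,0,0],[0,0,0.001],1],[[0,0,0],[0,0,0],1],[[0,0,0],[0,0,0],1]]'
python3 -m handwheel '[[[0,0,0],[0,0,0],0.72],[[0,0,0],[0,0,0],0.7],[[0,0,0],[0,0,0],0.7],[[0,0,0],[0,0,0],0.7],[[0,0,0],[0,0,-0.01],0.7]]'
python3 -m handwheel '[[[0,0,0],[0,0,-0.02],0.7],[[0,0,0],[0,0,-0.035],0.7],[[0,0,0],[0,0,-0.035],0.68],[[0,0,0],[0,0,-0.035],0.68],[[0,0,0],[0,0,0],0.68]]'
python3 -m handwheel '[[[0,0,0],[0,0,0],0.5],[[0,0,0],[0,0,0],0.5],[[0,0,0],[0,0,0],0.5]]'
python3 - <<'E'
from h import *
im=shot('top')
P=im['pixels'].astype(int); m=(P[...,0]>150)&(P[...,1]<60)&(P[...,2]<60); m[:160]=0;m[200:]=0;m[:,:290]=0;m[:,340:]=0
v,u=np.nonzero(m); print(len(u)); k=px2w(im,u.mean(),v.mean(),80); print(k, np.arctan2(k[1]+115,k[0]-444.5))
a=np.arctan2(k[1]+115,k[0]-444.5); go(444.5+150*np.cos(a),-115+150*np.sin(a),64,a)
E
```

```text
clock: 37.4
eef_pos: [465.6, 74.2, 18.7]
tool_rot: [3.141, 0.004, -0.12]
force: [-0.1, -0.0, 0.5]
width: 11.7
gripper_force: 60.3
clock: 37.73
eef_pos: [467.9, 73.4, 18.0]
tool_rot: [-3.141, -0.001, -0.121]
force: [0.7, 0.2, -0.4]
width: 11.7
gripper_force: 60.3
clock: 38.15
eef_pos: [466.7, 73.1, 26.7]
tool_rot: [3.141, 0.002, -0.122]
force: [-0.5, 0.7, -0.5]
width: 25.6
gripper_force: 0.0
clock: 38.57
eef_pos: [470.7, 72.7, 157.4]
tool_rot: [-3.139, -0.009, -0.122]
force: [1.2, 0.0, 0.2]
width: 27.5
gripper_force: 0.0
clock: 38.82
eef_pos: [466.5, 73.3, 151.5]
tool_rot: [3.141, 0.002, -0.122]
force: [0.0, -0.2, -0.9]
width: 42.6
gripper_force: 0.0
19
[ 592.38087468 -134.57303969   80.        ] -0.13159193611102185
shift mm [151.3 190.8  87.1]
rotvec deg [0.  0.1 0.6]
```

```bash
python3 -m handwheel '[[[0,0,0.6],[0.01,0.012,0],0.5],[[0,0,0],[0.019,0.024,0],0.5],[[0,0,0],[0.019,0.024,0],0.5],[[0,0,0],[0.019,0.024,0],0.5],[[0,0,0],[0.019,0.024,0],0.5]]' >/dev/null
python3 -m handwheel '[[[0,0,0],[0.019,0.024,0],0.5],[[0,0,0],[0.019,0.024,0],0.5],[[0,0,0],[0.018,0.024,0],0.5],[[0,0,0],[0.009,0.011,0],0.5],[[0,0,0],[0,0,0],0.5]]' >/dev/null
python3 -m handwheel '[[[0,0,0],[0,0,0],0.5],[[0,0,0],[0,0,0],0.5],[[0,0,0],[0,0,0],0.5]]'
python3 - <<'E'
from h import *
im=shot('wrist','w11.png')
a=-.1316
k=[444.5+150*np.cos(a),-115+150*np.sin(a)]; print(w2px(im,k+[87]))
go(*k,64,a)
P=im['pixels'].astype(int); m=(P[...,0]>140)&(P[...,1]<60)&(P[...,2]<60); v,u=np.nonzero(m); print(len(u),u.mean(),v.mean(),px2w(im,u.mean(),v.mean(),80))
E
```

```text
clock: 39.95
eef_pos: [591.3, -134.2, 151.6]
tool_rot: [-3.14, 0.002, -0.131]
force: [-0.4, 0.0, -0.1]
width: 42.6
gripper_force: 0.0
(np.float64(253.5146355701197), np.float64(207.1419348227336))
shift mm [ 1.9  0.3 87.9]
rotvec deg [-0.1  0.1  0. ]
432 255.33564814814815 206.02314814814815 [ 591.40987303 -135.65966628   80.        ]
```

```bash
python3 -m handwheel '[[[0,0,0],[0.001,0.001,0.025],0.5],[[0,0,0],[0,0,0.03],0.5],[[0,0,0],[0,0,0.023],0.5],[[0,0,0],[0,0,0.01],0.5],[[0,0,0],[0,0,0],0.73]]' >/dev/null
python3 -m handwheel '[[[0,0,0],[0,0,0],0.73],[[0,0,0],[0,0,0],0.73],[[0,0,0],[0,0,0],0.73]]'
python3 -m handwheel '[[[0,0,-6],[-0.0008,-0.0157,0],0.73],[[0,0,-6],[-0.0008,-0.0157,0],0.73],[[0,0,-6],[-0.0008,-0.0157,0],0.73],[[0,0,-6],[-0.0008,-0.0157,0],0.73],[[0,0,-6],[-0.0008,-0.0157,0],0.73]]'
python3 -m handwheel '[[[0,0,-6],[-0.0008,-0.0157,0],0.73],[[0,0,-6],[-0.0008,-0.0157,0],0.73],[[0,0,-6],[-0.0008,-0.0157,0],0.73],[[0,0,-6],[-0.0008,-0.0157,0],0.73],[[0,0,-6],[-0.0008,-0.0157,0],0.73]]'
python3 -m handwheel '[[[0,0,-6],[-0.0008,-0.0157,0],0.73],[[0,0,-6],[-0.0008,-0.0157,0],0.73],[[0,0,-6],[-0.0008,-0.0157,0],0.73],[[0,0,0],[0,0,0],0.73],[[0,0,0],[0,0,0],0.73]]'
python3 - <<'E'
from h import *
im=shot('wrist','w12.png')
P=im['pixels'].astype(int); m=(P[...,0]>140)&(P[...,1]<60)&(P[...,2]<60); v,u=np.nonzero(m);print(len(u),u.mean(),v.mean())
s=ctrl.read_state();p=s['eef_pos'];print('tool angle to shut',1.452-np.arctan2(p[1]+115,p[0]-444.5),np.hypot(p[1]+115,p[0]-444.5))
E
```

```text
clock: 40.67
eef_pos: [593.9, -137.5, 66.0]
tool_rot: [3.141, -0.003, -0.132]
force: [-0.4, 0.0, 0.0]
width: 23.3
gripper_force: 0.0
clock: 41.08
eef_pos: [584.3, -59.8, 65.9]
tool_rot: [3.14, -0.003, 0.397]
force: [-0.1, 0.3, 0.1]
width: 23.3
gripper_force: 0.3
clock: 41.5
eef_pos: [537.0, 2.3, 65.8]
tool_rot: [3.138, -0.002, 0.92]
force: [0.7, -0.3, -0.6]
width: 23.3
gripper_force: 0.3
clock: 41.92
eef_pos: [495.2, 24.3, 65.4]
tool_rot: [3.14, -0.001, 1.226]
force: [-0.6, 0.3, 0.8]
width: 22.9
gripper_force: 0.2
1106 246.87974683544303 274.627486437613
tool angle to shut 0.23664687384120753 148.14131537979603
```

```bash
python3 -m handwheel '[[[0,0,-3],[0,-0.0078,0],0.73],[[0,0,-3],[0,-0.0078,0],0.73],[[0,0,-3],[0,-0.0078,0],0.73],[[0,0,0],[0,0,0],0.73],[[0,0,0],[0,0,0],0.73]]'
python3 -m handwheel '[[[0,0,-1],[0,-0.003,0],0.73],[[0,0,-1],[0,-0.003,0],0.73],[[0,0,0],[0,0,0],0.73]]'
python3 -m handwheel '[[[0,0,-1],[0,-0.003,0],0.73],[[0,0,-0.5],[0,-0.002,0],0.73],[[0,0,0],[0,0,0],0.73]]'
python3 -m handwheel '[[[0,0,0],[0,-0.002,0],0.73],[[0,0,0],[0,-0.002,0],0.73],[[0,0,0],[0,0,0],0.73]]'
python3 -c "
from h import *
s=ctrl.read_state();p=s['eef_pos'];print('tool angle to shut',1.452-np.arctan2(p[1]+115,p[0]-444.5),np.hypot(p[1]+115,p[0]-444.5))"
```

```text
clock: 42.38
eef_pos: [473.5, 30.3, 64.6]
tool_rot: [3.14, 0.0, 1.383]
force: [0.2, -0.7, 0.2]
width: 23.2
gripper_force: 0.0
clock: 42.63
eef_pos: [469.9, 31.0, 64.8]
tool_rot: [3.134, 0.001, 1.42]
force: [4.9, -1.9, -2.6]
width: 22.9
gripper_force: 2.7
clock: 42.88
eef_pos: [469.3, 31.0, 65.3]
tool_rot: [3.126, 0.001, 1.446]
force: [10.2, -2.5, -2.7]
width: 23.2
gripper_force: 5.3
clock: 43.13
eef_pos: [468.7, 31.1, 65.7]
tool_rot: [3.12, 0.001, 1.445]
force: [16.6, -3.6, -9.6]
width: 23.1
gripper_force: 8.4
tool angle to shut 0.045461027760605566 148.11405805451344
```

```bash
python3 -m handwheel '[[[0,0,0],[0,-0.0015,0],0.73],[[0,0,0],[0,-0.0015,0],0.73],[[0,0,0],[0,0,0],0.73]]'
python3 -m handwheel '[[[0,0,0],[0,-0.0015,0],0.73],[[0,0,0],[0,-0.0015,0],0.73],[[0,0,0],[0,0,0],0.73]]'
python3 -m handwheel '[[[0,0,0],[0,-0.001,0],0.73],[[0,0,0],[0,0,0],0.73],[[0,0,0],[0,0,0],0.73]]'
```

```text
clock: 43.38
eef_pos: [466.3, 31.7, 65.8]
tool_rot: [3.119, 0.001, 1.445]
force: [13.2, -2.5, -6.4]
width: 23.3
gripper_force: 6.4
clock: 43.63
eef_pos: [458.8, 33.1, 65.4]
tool_rot: [3.128, -0.0, 1.446]
force: [9.9, -1.8, -2.5]
width: 23.4
gripper_force: 5.0
clock: 43.88
eef_pos: [458.7, 33.1, 65.5]
tool_rot: [3.126, 0.0, 1.446]
force: [11.4, -1.5, -4.3]
width: 22.9
gripper_force: 5.7
```

The jump from 466 to 459 mm and the force drop show that the bar snapped past the ball and is against the stop. I'll back off, open and lift.

```bash
python3 -m handwheel '[[[0,0,0],[0,0.003,0],0.73],[[0,0,0],[0,0.002,0],0.73],[[0,0,0],[0,0,0],0.65],[[0,0,0],[0,0,0],0.5],[[0,0,0],[0,0,0],0.5]]'
python3 -m handwheel '[[[0,0,0],[0,0.002,0],0.5],[[0,0,0],[0,0,0],0.5],[[0,0,0],[0,0,0],0.5]]'
```

```text
clock: 44.3
eef_pos: [453.9, 33.5, 64.1]
tool_rot: [-3.139, 0.0, 1.447]
force: [0.5, 1.1, -0.1]
width: 43.0
gripper_force: 0.0
clock: 44.55
eef_pos: [457.1, 33.2, 64.3]
tool_rot: [-3.141, 0.0, 1.447]
force: [-0.5, -0.7, 0.2]
width: 42.7
gripper_force: 0.0
```

```bash
python3 -m handwheel '[[[0,0,0],[0,0,-0.02],0.5],[[0,0,0],[0,0,-0.035],0.5],[[0,0,0],[0,0,-0.035],0.5],[[0,0,0],[0,0,-0.035],0.5],[[0,0,0],[0,0,-0.035],0.5]]'
python3 -m handwheel '[[[0,0,0],[0,0,-0.035],0.5],[[0,0,0],[-0.02,0,-0.02],0.5],[[0,0,0],[-0.035,0,0],0.5],[[0,0,0],[-0.035,0,0],0.5],[[0,0,0],[-0.03,0,0],0.5]]' >/dev/null
python3 -m handwheel '[[[0,0,0],[0,0,0],0.5],[[0,0,0],[0,0,0],0.5],[[0,0,0],[0,0,0],0.5],[[0,0,0],[0,0,0],0.5]]'
python3 - <<'E'
from h import *
im=shot('wrist','w13.png',scale=1.5)
P=im['pixels'].astype(int); m=(P[...,0]>140)&(P[...,1]<60)&(P[...,2]<60); m=m.astype(np.uint8)
n,_,S,C=cv2.connectedComponentsWithStats(m)
for i in range(1,n):
    if S[i,4]>40: print(S[i,4],C[i],px2w(im,*C[i],87))
k=[459+.1187*28,6+.993*28,87]; print('shut knob expected',k,w2px(im,k))
E
```

```text
clock: 44.97
eef_pos: [456.5, 33.0, 225.9]
tool_rot: [-3.14, 0.0, 1.447]
force: [1.2, 0.5, -0.9]
width: 42.8
gripper_force: 0.0
clock: 45.72
eef_pos: [442.6, -84.5, 279.2]
tool_rot: [-3.141, -0.001, 1.449]
force: [0.4, -0.2, -0.2]
width: 42.7
gripper_force: 0.0
245 [259.9877551   42.75102041] [461.98464793  32.77111748  87.        ]
shut knob expected [462.3236, 33.804, 87] (np.float64(260.21749613185386), np.float64(41.54345400392455))
```

View pics/w13.png

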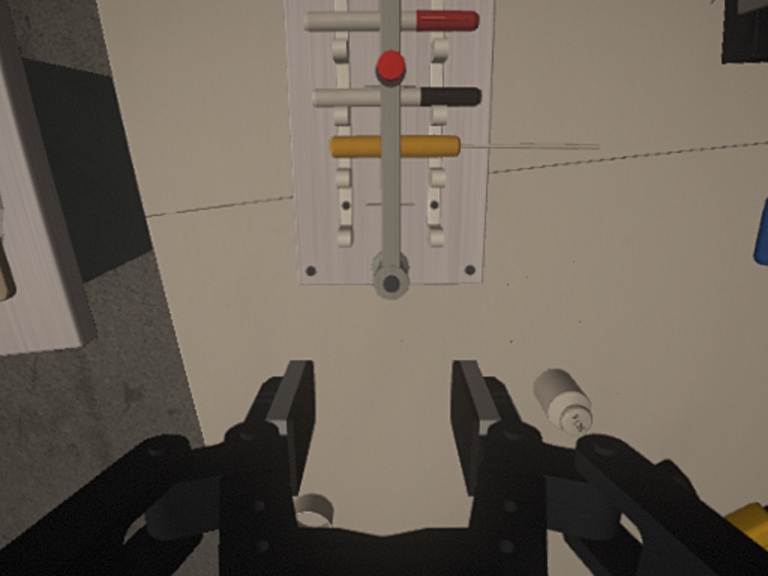

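The bar lies shut over the tools (knob at (391,67), within about 1 mm of its shut position). The red-cap marker, black-cap marker and probe sit in the notches centred between the combs, and the large weight stands at (565,400).

```bash
python3 -c "
from cell import ctrl
print(ctrl.finish_job())"
```

```text
the job is handed in; nothing more can be done
None
```

The job is handed in (no verdict was returned): the large weight stands next to the two smaller ones, both markers and the probe lie in the notches, and the keeper bar snapped shut past its detent.

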